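# Fit nested lids on the key tin and lift off the outer one

### The arm

A 6-joint arm with a two-finger parallel gripper is mounted at the origin on the work surface. World frame = base frame: x ahead of the robot, y to its left, z up, the work surface at z = 0. Lengths are in mm, angles in degrees, forces in N, time in s.
With the tool pointing down it reaches from about 350 to 725 mm from the base axis. Payload 4.3 kg.
Tool frame: the origin (TCP) lies between the finger pads; the fingertips stand 19 mm ahead of it and the grasp point (between the pads) is the TCP; z points along the fingers, y is the line along which they close (so a half turn about z gives the same grasp; the last joint's range is limited). The gripper opens to 85 mm and grips with 20 to 120 N. Pads are 22 mm wide; open, the fingers measure 114 mm over their backs; the gripper's body (76 mm by 85 mm) begins 54 mm behind the grasp point. The pads swing forward as they close: fully open they stand 13 mm farther back than shut.
Start: joints at [70.629, 21.618, 4.641, 73.018, 0, 83.68], TCP at [129.859, 560.18, 250.329] pointing down, gripper open.
Joint ranges: [-156.06, 156.06], [-48.1, 94.91], [-58.44, 69.94], [-101.28, 121.22], [-78.64, 73.56], [-180, 180]. Speed limits (degrees/s): [147.25, 147.25, 180, 180, 180, 180].

### API

Orientations are given as [roll, pitch, yaw] about the fixed x, y, z axes, in that order (R = Rz(yaw) Ry(pitch) Rx(roll)).
In Python, from station import ctrl, viewer, telemetry gives the robot as it stands (ctrl), with the cameras (viewer) and the readings (telemetry).
- The arm moves only by the tool jog_arm, called by a JSON object that holds its "api" and its "payload", one argument or row to a line. Schema: {"type":"object","properties":{"rows":{"type":"array","items":{"type":"number"},"minItems":7,"maxItems":140},"grip_n":{"type":"number"},"only":{"type":"string"},"quiet":{"type":"boolean"},"lines":{"type":"string"}},"required":["rows"],"additionalProperties":false}. rows is one flat list of numbers that holds 1 to 20 rows one after another, with no inner brackets; each row has 7 numbers: dx, dy, dz in shares of 80 cm (1.0 is 80 cm), then a rotation vector rx, ry, rz in parts of the range, where 1.0 means 45 degrees, then the opening from 0.0 (shut) to 1.0 (fully open); each row is the pose to reach, as a shift and turn from the pose commanded when the call began, along the tool's axes at that moment; what a row does not reach only later rows make up. A row lasts 1/10 s, in which the tool goes at most 50 mm and 8.59 degrees, less where a joint would pass 70% of its speed; a pose out of reach is approached as far as the arm can. The fingers move at their own pace and stop on an object; grip_n is the grip in N (left out, the last holds). Time passes only in rows, so rows that do not move let the fingers close. The tool returns the time, the measured TCP pose, the force, the opening and the grip force at its end. only (a regular expression) keeps the lines of the reply that match it, lines (a string "A,B") keeps lines A to B, and quiet returns only ok. Input that does not fit is refused with a message, and nothing moves.
- telemetry.get_obs(): the state, without advancing time (a new reading comes with each control period).
- viewer.snapshot(name): name is "scene" or "top"; returns a dict with "frame" (384x512x3 uint8, red, green, blue), "camera_matrix" (3x3 intrinsics, pixels), "xyz" and "attitude" of the camera in the world. Camera axes: x right, y down, z forward; pixel columns grow to the right and rows downward; lengths in mm; the calibration is good to about 2 mm. A picture is of the moment at which its call begins. There is no depth.
- ctrl.hand_in(): hands the job in; it is judged then, once.
The state is a dict: "t": time; "q": joint angles; "qvel": joint speeds; "joint_torque": joint torques, N m; "tool_pos": TCP position; "tcp_rot": TCP orientation; "wrist_force": force on the tool from outside, world axes, zero at the start; "ft_torque": the same for the moment, N m; "grip_width": opening from 0.0 (shut) to 1.0 (fully open); "finger_force": force on a finger pad.
Only numpy, scipy, OpenCV 4.12 (cv2) and the standard library are available. Lean on these libraries where they do the work, as an engineer would, in place of code of your own. Each camera call takes 0.05 s, during which the arm holds its last target. There are 200 camera calls.

### The job

Slide the sled by its blue post until its red dot stands under the brass pointer. Then take the nested lids by the inner lid's brass stem, lower both together onto the green key tin until the inner lid is fully seated, and let go of the stem; then grip the steel collar and lift the red outer lid alone straight up, clear of the stem, leaving the inner lid seated and the dot under the pointer. Finish while still holding the outer lid level above the tin, touching nothing else with it or the gripper, and leave the other things on the table where they are.

Things in the scene. Friction and masses are not known exactly. Their poses are not given: they have to be found in the camera images.
- post (a point): centre of the top face of the blue wooden post on the sled, the grip for sliding it: 16 x 16 mm square, rising 50 mm above the sled's board, its top 70 mm above the table. Axes: those of the sled (y = sliding direction; z up). The green tin's wall starts 35 mm from the post's face, along +x of the sled, and is 5 mm higher than the post
- mark (a point): centre of the red dot (12 mm across, white ring 20 mm) on the sled's board, 20 mm above the table, beyond the tin, 168 mm from the post along the sled's +x; moves with the sled. Axes as post
- tip (a point): lower tip of the fixed brass pointer (10 mm thick, pointed), 26 mm above the table so 6 mm above the dot when it stands over it; it hangs from an iron bracket 72 mm high that stands on the far side of the sled
- sled (a joint): how far the sled with the tin stands along its rail, m, grows along the rail's own +y (towards the robot's left), range -0.13 to 0.06; stiff, it takes about 4 N to slide and stays where left. The pointer stands at a different place along the rail each time, always at a larger value than the start
- seat (a point): centre of the mouth of the open green key tin, level with its rim, 75 mm above the table. The tin is 90 x 90 mm outside, 82 x 82 mm inside, 55 mm high, fixed to the sled, sides parallel to the sled's axes (x, y of this point); the point lies 88 mm from the post and 80 mm from the dot
- inner_lid: square birch inner lid, about 0.28 kg, standing on its plug, under the outer lid. Origin: centre of the plug's underside. Plug 76 x 76 x 14 mm (lowest 4 mm only 70 wide), 3 mm play in the tin; plate 94 x 94 mm from 14 to 20 mm up, which rests on the tin's rim (origin then 14 mm below the rim); brass stem 14 x 14 mm up to 93 mm. Sides along x, y; fits in any quarter turn
- stem_top (a point): centre of the top face of the inner lid's brass stem (14 x 14 mm), axes as the inner lid. The top 38 mm of the stem stick out above the outer lid's collar; lifted by the stem, the outer lid rides along on the inner one
- outer_lid: red metal outer lid, 108 x 108 mm, about 0.25 kg, loose on the inner lid, sides parallel. Origin: centre of its top plate's underside, 20 mm above the inner lid's origin; plate 5 mm thick, skirt to 10 mm below the origin with 3 mm play round the inner plate; square steel collar 46 mm outside, 34 mm inside, from the plate to 35 mm above the origin, open at the top, round the stem
- collar_top (a point): centre of the top of the outer lid's square steel collar (46 mm across the flats, sides parallel to the outer lid's x and y), the place to grip the outer lid; the stem stands in its middle and sticks out 38 mm above
- bell_key: tarnished brass bell key, 145 mm long, lying flat, bystander; origin under the middle of its shank
- latch_a: cast-iron shutter latch, 130 x 35 x 24 mm, lying flat, bystander; origin under its plate's centre
- latch_b: second cast-iron shutter latch, same as the first, bystander; origin under its plate's centre
- mallet: pine mallet, 260 mm long, head 110 mm wide and 60 mm high, lying on its side, bystander; origin on the table, 50 mm behind the head's centre
- wax_jar: amber beeswax jar with brass cap, 60 mm diameter, 65 mm high, standing, bystander; origin at the underside's centre

How it is judged (in metres and radians):
On the way, in this order (a step that is already met when the one before it is completed fails the run):
1. the red dot stands under the pointer (within 6 mm), the post let go (horizontal distance between mark and tip below 0.006 m and contact force between the fingers and sled below 0.3 N), for 0.3 s.
2. both lids together on the tin, inner lid fully seated, stem let go (z of inner_lid in the frame of seat below -0.011 m and horizontal distance between inner_lid and seat below 0.006 m and angle between each of inner_lid, outer_lid's own z axis and vertical below 0.06 rad and horizontal distance between mark and tip below 0.006 m and z of outer_lid in the frame of inner_lid below 0.024 m and contact force between the fingers and inner_lid below 0.3 N), for 0.2 s.
At the end, for the whole second after the job is handed in: Outer lid held still by the gripper, within 0.2 rad of level and 40 mm of over the tin, at least 105 mm above the inner lid (origins); inner lid untouched, within 3 mm of fully down, 6 mm of centre, 0.06 rad of level; red dot within 6 mm of under the pointer (z of inner_lid in the frame of seat below -0.011 m and horizontal distance between inner_lid and seat below 0.006 m and angle between inner_lid's own z axis and vertical below 0.06 rad and horizontal distance between mark and tip below 0.006 m and z of outer_lid in the frame of inner_lid above 0.105 m and angle between outer_lid's own z axis and vertical below 0.2 rad and horizontal distance between outer_lid and seat below 0.04 m and contact force between the fingers and outer_lid above 1 N and contact force between each of outer_lid, the fingers and inner_lid below 0.2 N and linear speed of outer_lid below 0.03 m/s); the arm keeps its last pose, push and grip.
It fails at once if the lids are parted while the inner lid is not seated in the tin (z of outer_lid in the frame of inner_lid above 0.03 m and not (z of inner_lid in the frame of seat below -0.011 m and horizontal distance between inner_lid and seat below 0.006 m and angle between inner_lid's own z axis and vertical below 0.06 rad)).
It fails at once if the lids are dropped from above the tin (horizontal distance between inner_lid and seat below 0.06 m and z of inner_lid in the frame of seat above 0.004 m and contact force between the fingers and inner_lid below 0.2 N).
It fails at once if a bystander is moved by more than 20 mm (distance of any of bell_key, latch_a, latch_b, mallet, wax_jar from where it was at the start of the episode above 0.02 m).
It also fails if it takes over 70 s, if anything falls off the work surface, if the arm or the gripper's body presses on something with over 40 N, if the wrist force passes 120 N, or if a joint passes its speed limit or range.

## Working session

There is one attempt and no reset: what is moved stays moved. The work goes in short steps, Python scripts to look and compute and a tool call to move; the robot and the scene stay as the last step left them, time stands still between calls to the robot, and variables do not carry over. Pictures are saved under pics/ and viewed, at most 10 in all, crops included, and the job is handed in when it is done.

```bash
ls; mkdir -p pics
```

Create h.py:
```python
import cv2,numpy as np
from station import ctrl, viewer, telemetry
def snap(n,f):
    s=viewer.snapshot(n); cv2.imwrite(f,s["frame"][:,:,::-1]); return s
```

Run:
```python
from h import *
import pickle
for n in("scene","top"):
    s=snap(n,f"pics/{n}0.png"); print(n,s["camera_matrix"],s["xyz"],s["attitude"]); pickle.dump(s,open(f"{n}0.pkl","wb"))
print(telemetry.get_obs())
a=cv2.imread("pics/top0.png");b=cv2.imread("pics/scene0.png")
cv2.imwrite("pics/t0.png",cv2.resize(a,(800,600),interpolation=cv2.INTER_CUBIC));cv2.imwrite("pics/s0.png",cv2.resize(b,(800,600),interpolation=cv2.INTER_CUBIC))
```

```text
pics
station.py
scene [[361.71799216   0.         258.1136675 ]
 [  0.         361.71799216 191.63645366]
 [  0.           0.           1.        ]] [1087.61463499 -224.75550826  961.90300201] [-147.295255     -0.7976339    67.01124055]
top [[351.23245578   0.         255.21948417]
 [  0.         351.23245578 191.72166819]
 [  0.           0.           1.        ]] [ 376.44047346   15.47318673 1084.07343265] [-169.37629605   -0.5231444   -90.16466772]
{'t': 0.1, 'q': array([ 7.06278894e+01,  2.16596667e+01,  4.57087943e+00,  7.30194534e+01,
       -1.41053014e-03,  8.36788565e+01]), 'qvel': array([ 0.06869148, -0.09550411,  0.25294071, -0.07056621,  0.06413478,
        0.04556574]), 'joint_torque': array([ 1.11202415e-03, -4.64691031e+01,  2.70583642e+01,  1.20308110e-02,
       -1.53526548e-04,  8.62867068e-06]), 'tool_pos': array([129.67317801, 559.61214579, 249.43677553]), 'tcp_rot': array([-1.79892262e+02, -1.05154550e-02,  1.66949024e+02]), 'wrist_force': array([-0.176663  ,  0.5678561 ,  0.15050886]), 'ft_torque': array([-0.03924187, -0.02050389, -0.03939578]), 'finger_force': 0.0, 'grip_width': 1.0001566123659946}
```

View pics/t0.png

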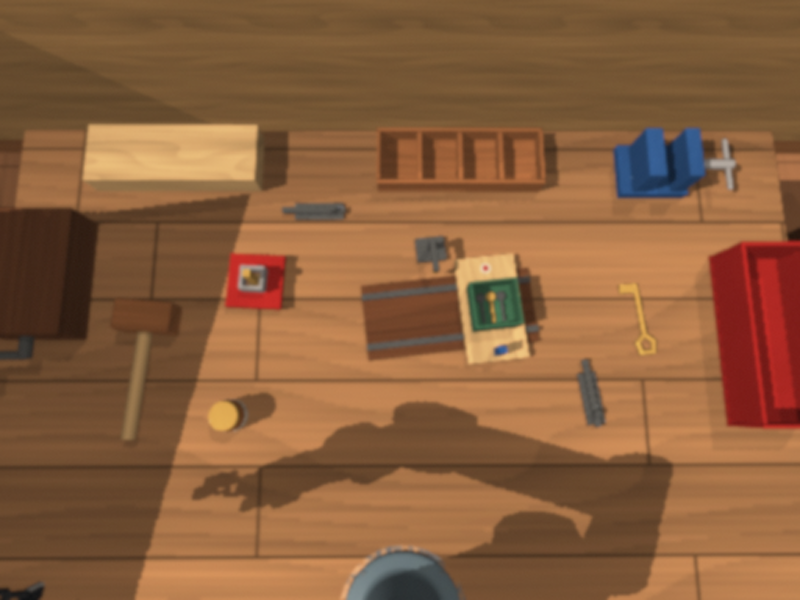

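View pics/s0.png

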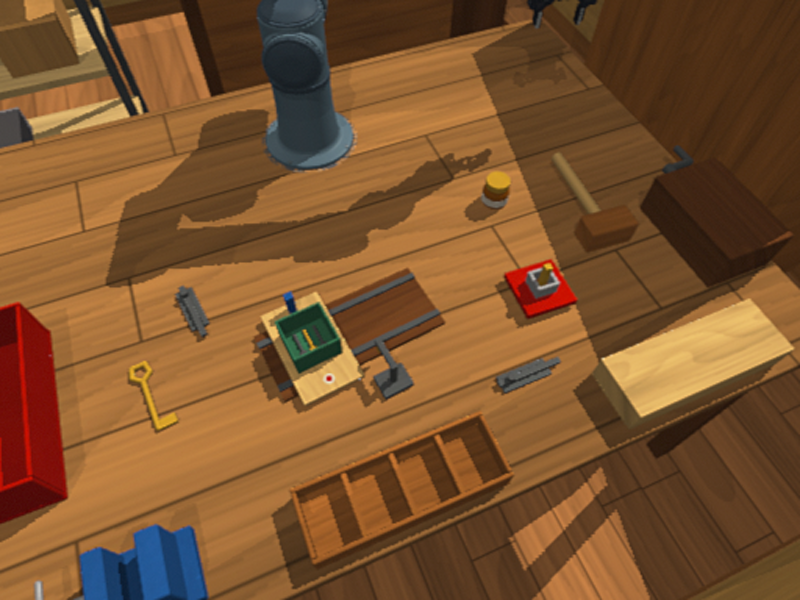

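The top view shows the sled with tin around (495,305), post at (502,350), dot at (485,268), bracket at (432,250) and lids at (255,280). In the scene view the tin is at (308,338), dot (329,379), bracket (393,375) and lids (540,287). I'll enlarge both.

Add to h.py:
```python
from scipy.spatial.transform import Rotation as R
def crop(f,o,x0,y0,w,h,k):
    a=cv2.imread(f)[y0:y0+h,x0:x0+w]; a=cv2.resize(a,None,fx=k,fy=k,interpolation=cv2.INTER_CUBIC)
    for i in range(0,w,10): cv2.putText(a,str(x0+i),(i*k,8),0,.3,(255,255,255),1);cv2.line(a,(i*k,0),(i*k,h*k),(200,200,200),1) if 0 else cv2.line(a,(i*k,10),(i*k,16),(255,255,255),1)
    for i in range(0,h,10): cv2.putText(a,str(y0+i),(0,i*k+4),0,.3,(255,255,255),1)
    cv2.imwrite(o,a)
def ray(s,u,v):
    M=R.from_euler('xyz',s["attitude"],degrees=True).as_matrix()
    d=M@np.linalg.inv(s["camera_matrix"])@[u,v,1]; return np.array(s["xyz"]),d
def atz(s,u,v,z):
    c,d=ray(s,u,v); return c+d*(z-c[2])/d[2]
def tri(s1,p1,s2,p2):
    A=[];b=[]
    for s,p in((s1,p1),(s2,p2)):
        c,d=ray(s,*p); d/=np.linalg.norm(d); P=np.eye(3)-np.outer(d,d); A.append(P);b.append(P@c)
    A=np.vstack(A);b=np.hstack(b); x,r,_,_=np.linalg.lstsq(A,b,rcond=None); return x, r**.5
def proj(s,P):
    M=R.from_euler('xyz',s["attitude"],degrees=True).as_matrix(); p=s["camera_matrix"]@(M.T@(np.array(P)-s["xyz"])); return p[:2]/p[2]
```

Run:
```python
from h import *
crop("pics/top0.png","pics/a.png",255,145,95,92,8)
crop("pics/scene0.png","pics/b.png",160,180,110,80,7)
crop("pics/top0.png","pics/c1.png",140,155,50,45,8)
crop("pics/scene0.png","pics/c2.png",318,160,56,45,7)
a,b=cv2.imread("pics/c1.png"),cv2.imread("pics/c2.png"); h=min(len(a),len(b))
cv2.imwrite("pics/c.png",np.hstack([a[:h],b[:h]]))
```

```text
(no output)
```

View pics/a.png

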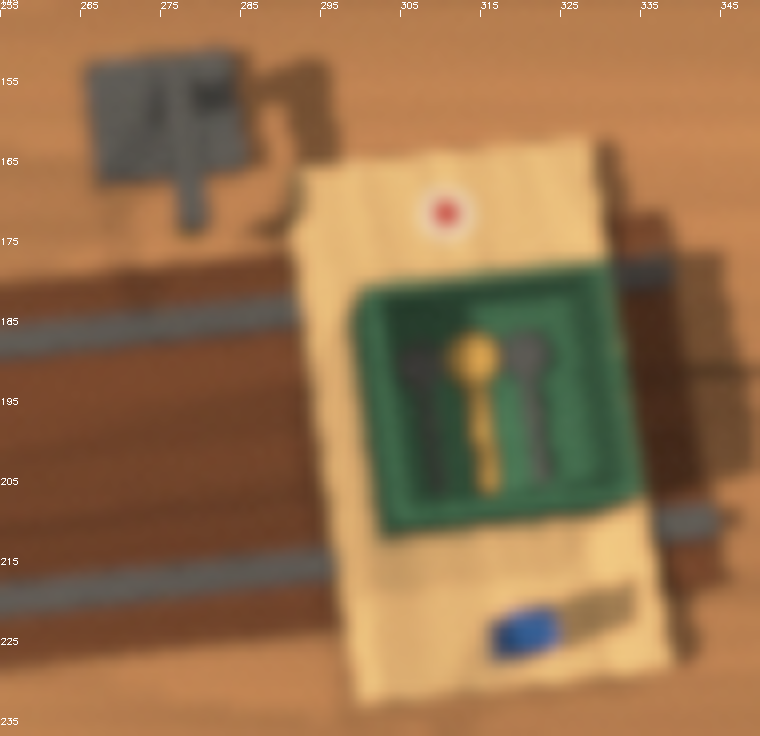

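View pics/b.png

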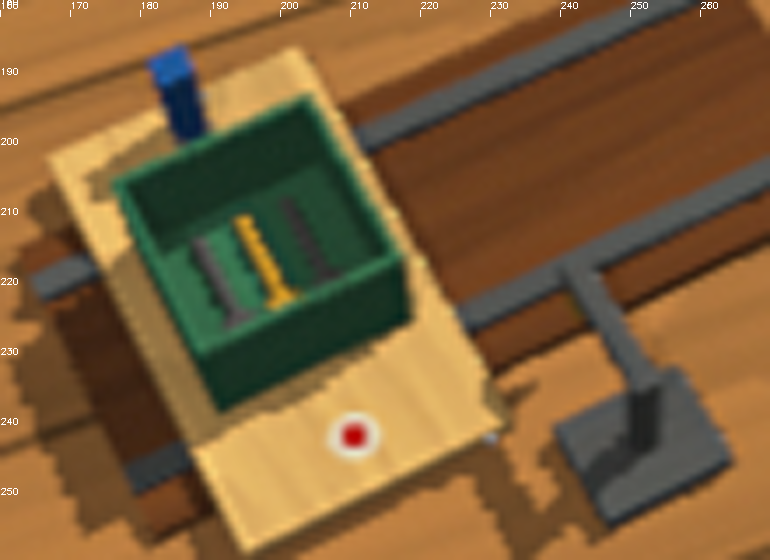

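View pics/c.png

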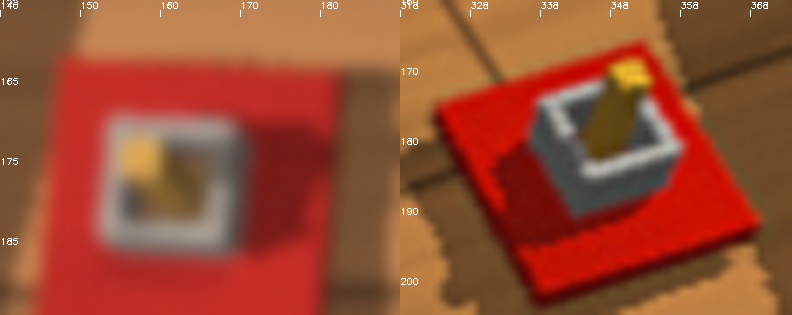

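The crops give clear positions. Top: dot (310.3,171.2), post top (321.4,223.5), bracket arm end (278.7,173), stem top (157.2,174.1). Scene: dot (210.2,241.9), post (184.1,188.9), arm end (241.3,217.9), stem (350.4,170.3). The brass tip is mostly hidden under the bracket arm.

Create m.py:
```python
from h import *
import pickle
T=pickle.load(open("top0.pkl","rb"));S=pickle.load(open("scene0.pkl","rb"))
A=lambda x,y:(255+(x+.5)/8-.5,145+(y+.5)/8-.5)
B=lambda x,y:(160+(x+.5)/7-.5,180+(y+.5)/7-.5)
C=lambda x,y:(140+(x+.5)/8-.5,155+(y+.5)/8-.5)
D=lambda x,y:(318+(x-400+.5)/7-.5,160+(y+.5)/7-.5)
```

Run:
```python
from m import *
np.set_printoptions(precision=1,suppress=True)
f=lambda n,p,q:print(n,*tri(T,p,S,q))
f("dot",A(446,213),B(354,436));f("post",A(537,632),B(172,65));f("armend",A(193,230),B(572,264))
f("stem",C(141,156),D(630,75));f("collar",C(168,182),D(610,122))
print("dot z20",atz(T,*A(446,213),20),atz(S,*B(354,436),20))
print("post z70",atz(T,*A(537,632),70),atz(S,*B(172,65),70))
print("arm z72",atz(T,*A(193,230),72),atz(S,*B(572,264),72))
print("stem z93",atz(T,*C(141,156),93),atz(S,*D(630,75),93))
print("collar z55",atz(T,*C(168,182),55),atz(S,*D(610,122),55))
L=np.array([atz(S,*D(*p),25) for p in((436,107),(645,43),(760,220),(537,300))]);print("lid",L,L.mean(0))
e=np.diff(L,axis=0);print(np.linalg.norm(e,axis=1),np.degrees(np.arctan2(e[:,1],e[:,0])))
L=np.array([atz(S,*B(*p),75) for p in((115,187),(305,97),(403,258),(200,350))]);print("tin",L,L.mean(0))
e=np.diff(L,axis=0);print(np.linalg.norm(e,axis=1),np.degrees(np.arctan2(e[:,1],e[:,0])))
L=np.array([atz(T,*A(*p),75) for p in((360,290),(607,265),(645,497),(385,535))]);print("tinT",L,L.mean(0))
e=np.diff(L,axis=0);print(np.linalg.norm(e,axis=1),np.degrees(np.arctan2(e[:,1],e[:,0])))
L=np.array([atz(S,*B(*p),20) for p in((50,158),(298,48),(505,425),(248,552))]);e=np.diff(L,axis=0);print(L,np.degrees(np.arctan2(e[:,1],e[:,0])))
for q in((0,0),(770,0)):pass
r=np.array([atz(T,*A(*p),12) for p in((0,343),(290,307),(0,603),(330,560))]);print("rail",np.degrees(np.arctan2(*(r[0]-r[1])[1::-1])),np.degrees(np.arctan2(*(r[2]-r[3])[1::-1])))
```

```text
dot [ 640.5 -167.6   21.1] [1.2]
post [ 472.8 -186.5   69.3] [0.1]
armend [623.2 -65.1  64.8] [0.8]
stem [614.4 288.6  93. ] [0.7]
collar [613.2 288.4  56.7] [0.3]
dot z20 [ 641. -167.   20.] [ 639.7 -168.3   20. ]
post z70 [ 472.7 -186.4   70. ] [ 473.3 -186.5   70. ]
arm z72 [621.7 -64.   72. ] [626.8 -66.9  72. ]
stem z93 [614.6 289.1  93. ] [614.3 288.1  93. ]
collar z55 [613.7 289.1  55. ] [612.3 289.2  55. ]
lid [[559.  237.   25. ]
 [564.  344.2  25. ]
 [668.  340.6  25. ]
 [666.2 228.4  25. ]] [614.3 287.6  25. ]
[107.3 104.1 112.2] [ 87.4  -2.  -90.9]
tin [[ 524.6 -224.9   75. ]
 [ 512.9 -140.6   75. ]
 [ 600.1 -128.5   75. ]
 [ 608.3 -214.9   75. ]] [ 561.5 -177.2   75. ]
[85.2 88.  86.8] [ 97.9   7.9 -84.6]
tinT [[ 598.2 -124.9   75. ]
 [ 607.6 -216.4   75. ]
 [ 521.2 -226.6   75. ]
 [ 507.4 -131.6   75. ]] [ 558.6 -174.9   75. ]
[92.  87.  95.9] [ -84.2 -173.3   98.2]
[[ 464.9 -246.8   20. ]
 [ 451.5 -130.1   20. ]
 [ 658.6 -110.1   20. ]
 [ 671.  -223.    20. ]] [ 96.6   5.5 -83.8]
rail 97.15338058686693 97.33095163815464
```

Create go.py:
```python
import sys
from h import *
# args: groups x,y,z,yaw -> shift along tool axes & rz from the measured pose
o=telemetry.get_obs(); Rt=R.from_euler('xyz',o["tcp_rot"],degrees=True)
print("t %.1f"%o["t"],"pos",np.round(o["tool_pos"],1),"rot",np.round(o["tcp_rot"],1),"F",np.round(o["wrist_force"],1),"grip",round(o["grip_width"],3),round(o["finger_force"],1))
for a in sys.argv[1:]:
    x=list(map(float,a.split(',')))
    print(a,np.round(Rt.inv().apply(np.array(x[:3])-o["tool_pos"]),1),np.round((Rt.inv()*R.from_euler('xyz',[180,0,x[3]],degrees=True)).as_rotvec(degrees=True),1))
```

```bash
python3 go.py 540,150,250,180 473,-186.5,200,186.5 473,-186.5,120,186.5
```

```text
t 0.1 pos [129.7 559.6 249.4] rot [-179.9   -0.   166.9] F [-0.2  0.6  0.2] grip 1.0 0.0
540,150,250,180 [-4.922e+02 -3.064e+02 -1.000e-01] [ -0.1  -0.  -13.1]
473,-186.5,200,186.5 [-503.  -649.2   50.6] [ -0.1  -0.  -19.6]
473,-186.5,120,186.5 [-503.  -649.1  130.6] [ -0.1  -0.  -19.6]
```

Careful with the scale: shifts go in shares of 80 cm and turns go in shares of 45 degrees. That gives: -649 mm is -0.8113, -503 mm is -0.6288, -19.6 degrees is -0.4356.

{"api": "jog_arm", "payload": {
  "rows": [-0.615, -0.3825, 0, 0, 0, -0.2889, 1, -0.615, -0.3825, 0, 0, 0, -0.2889, 1, -0.615, -0.3825, 0, 0, 0, -0.2889, 1, -0.615, -0.3825, 0, 0, 0, -0.2889, 1, -0.615, -0.3825, 0, 0, 0, -0.2889, 1, -0.615, -0.3825, 0, 0, 0, -0.2889, 1, -0.615, -0.3825, 0, 0, 0, -0.2889, 1, -0.615, -0.3825, 0, 0, 0, -0.2889, 1, -0.615, -0.3825, 0, 0, 0, -0.2889, 1, -0.615, -0.3825, 0, 0, 0, -0.2889, 1, -0.615, -0.3825, 0, 0, 0, -0.2889, 1, -0.615, -0.3825, 0, 0, 0, -0.2889, 1, -0.6288, -0.8113, 0.0625, 0, 0, -0.4356, 1, -0.6288, -0.8113, 0.0625, 0, 0, -0.4356, 1, -0.6288, -0.8113, 0.0625, 0, 0, -0.4356, 1, -0.6288, -0.8113, 0.0625, 0, 0, -0.4356, 1, -0.6288, -0.8113, 0.0625, 0, 0, -0.4356, 1, -0.6288, -0.8113, 0.0625, 0, 0, -0.4356, 1, -0.6288, -0.8113, 0.0625, 0, 0, -0.4356, 1, -0.6288, -0.8113, 0.0625, 0, 0, -0.4356, 1],
  "grip_n": 40
}}

```text
t: 2.1
tool_pos: [471.6, -190.3, 199.0]
tcp_rot: [-180.0, -0.1, -173.9]
wrist_force: [0.5, 0.1, 0.2]
grip_width: 1.001
finger_force: 0.0
```

```bash
python3 go.py 473,-186.5,100,186.5 473,-186.5,55,186.5
```

```text
t 2.1 pos [ 471.6 -190.3  199. ] rot [-1.800e+02 -1.000e-01 -1.739e+02] F [0.5 0.1 0.2] grip 1.001 0.0
473,-186.5,100,186.5 [-2.   3.7 99. ] [-0.  -0.1 -0.4]
473,-186.5,55,186.5 [ -2.1   3.8 144. ] [-0.  -0.1 -0.4]
```

{"api": "jog_arm", "payload": {
  "rows": [0, 0, 0, 0, 0, 0, 1, 0, 0, 0, 0, 0, 0, 1, 0, 0, 0, 0, 0, 0, 1]
}}

```text
t: 2.4
tool_pos: [473.6, -184.3, 200.4]
tcp_rot: [180.0, 0.0, -173.3]
wrist_force: [0.2, 0.4, 0.4]
grip_width: 1.0
finger_force: 0.0
```

```bash
python3 go.py 473,-186.5,55,186.5
```

```text
t 2.4 pos [ 473.6 -184.3  200.4] rot [ 180.     0.  -173.3] F [0.2 0.4 0.4] grip 1.0 0.0
473,-186.5,55,186.5 [  0.9  -2.2 145.4] [0.  0.  0.2]
```

In the tool's units: 145 mm is 0.1813, 135 mm is 0.1688.

{"api": "jog_arm", "payload": {
  "rows": [0, 0, 0.0438, 0, 0, 0, 1, 0, 0, 0.0875, 0, 0, 0, 1, 0, 0, 0.125, 0, 0, 0, 1, 0, 0, 0.15, 0, 0, 0, 1, 0, 0, 0.1688, 0, 0, 0, 1, 0, 0, 0.1813, 0, 0, 0, 1, 0, 0, 0.1813, 0, 0, 0, 1, 0, 0, 0.1813, 0, 0, 0, 1, 0, 0, 0.1813, 0, 0, 0, 0, 0, 0, 0.1813, 0, 0, 0, 0, 0, 0, 0.1813, 0, 0, 0, 0, 0, 0, 0.1813, 0, 0, 0, 0, 0, 0, 0.1813, 0, 0, 0, 0, 0, 0, 0.1813, 0, 0, 0, 0, 0, 0, 0.1813, 0, 0, 0, 0, 0, 0, 0.1813, 0, 0, 0, 0],
  "grip_n": 40
}}

```text
t: 4.0
tool_pos: [473.5, -186.0, 55.6]
tcp_rot: [-180.0, 0.0, -173.5]
wrist_force: [-1.5, -1.1, 4.4]
grip_width: 0.181
finger_force: 40.9
```

```bash
python3 go.py
```

```text
t 4.0 pos [ 473.5 -186.    55.6] rot [-180.     0.  -173.5] F [-1.5 -1.1  4.4] grip 0.181 40.9
```

In the tool's units: 103 mm is 0.1288, 102 mm is 0.1275.

{"api": "jog_arm", "payload": {
  "rows": [0, 0.0063, 0, 0, 0, 0, 0, 0, 0.015, 0, 0, 0, 0, 0, 0, 0.025, 0, 0, 0, 0, 0, 0, 0.035, 0, 0, 0, 0, 0, 0, 0.045, 0, 0, 0, 0, 0, 0, 0.055, 0, 0, 0, 0, 0, 0, 0.065, 0, 0, 0, 0, 0, 0, 0.075, 0, 0, 0, 0, 0, 0, 0.085, 0, 0, 0, 0, 0, 0, 0.095, 0, 0, 0, 0, 0, 0, 0.105, 0, 0, 0, 0, 0, 0, 0.1138, 0, 0, 0, 0, 0, 0, 0.12, 0, 0, 0, 0, 0, 0, 0.125, 0, 0, 0, 0, 0, 0, 0.1275, 0, 0, 0, 0, 0, 0, 0.1288, 0, 0, 0, 0, 0, 0, 0.1288, 0, 0, 0, 0, 0, 0, 0.1288, 0, 0, 0, 0, 0]
}}

```text
t: 5.8
tool_pos: [461.9, -82.9, 55.6]
tcp_rot: [-180.0, 0.1, -173.4]
wrist_force: [-0.8, -2.8, 5.6]
grip_width: 0.178
finger_force: 41.3
```

Run:
```python
from h import *
import pickle
for n in("scene","top"):
    s=snap(n,f"pics/{n}1.png"); pickle.dump(s,open(f"{n}1.pkl","wb"))
p=[640.5-.115*103,-167.6+.993*103,20];T=pickle.load(open("top1.pkl","rb"));S=pickle.load(open("scene1.pkl","rb"))
t,q=proj(T,p),proj(S,p);print(t,q)
crop("pics/top1.png","pics/d1.png",int(t[0])-20,int(t[1])-28,40,55,10)
crop("pics/scene1.png","pics/d2.png",int(q[0])-20,int(q[1])-28,40,55,10)
print(int(t[0])-20,int(t[1])-28,int(q[0])-20,int(q[1])-28)
cv2.imwrite("pics/d.png",np.hstack([cv2.imread("pics/d1.png"),cv2.imread("pics/d2.png")]))
```

```bash
python3 go.py
```

```text
[277.82528474 175.06972609] [242.47083954 226.1944935 ]
257 147 222 198
t 5.9 pos [461.9 -82.9  55.6] rot [ 1.800e+02  1.000e-01 -1.734e+02] F [-1.2 -2.7  5.9] grip 0.18 41.3
```

View pics/d.png

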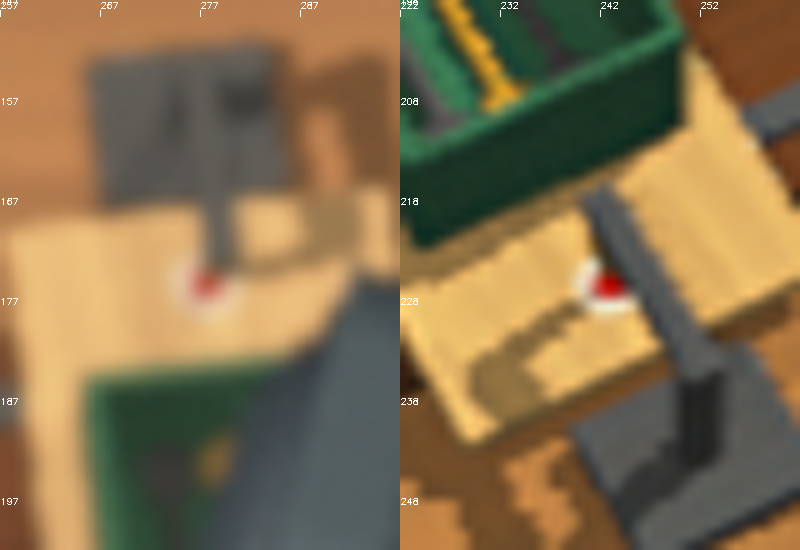

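Run:
```python
from m import *
np.set_printoptions(precision=1,suppress=True)
d1=lambda x,y:(257+(x+.5)/10-.5,147+(y+.5)/10-.5); d2=lambda x,y:(222+(x-400+.5)/10-.5,198+(y+.5)/10-.5)
for yaw in (6.5,7):
    c,s=np.cos(np.radians(yaw)),np.sin(np.radians(yaw)); f=lambda P:(np.round([P[0]*c+P[1]*s,-P[0]*s+P[1]*c],1))
    print("dot",f(atz(T,*d1(207,286),20)),f(atz(S,*d2(605,286),20)))
    for z in(60,66,72): print(z,"T end",f(atz(T,*d1(219,264),z)),"mid",f(atz(T,*d1(212,215),z)),"S end",f(atz(S,*d2(597,193),z)),"mid",f(atz(S,*d2(648,270),z)),"corner",f(atz(S,*d2(696,358),z)))
    print("post",f(np.array([472.8,-186.5])),"shadow R",f(atz(T,*A(635,603),20)),"bar shadow R T",f(atz(T,*d1(358,220),20)),f(atz(T,*d1(358,250),20)), "S",f(atz(S,*d2(470,385),20)), f(atz(S,*d2(510,425),20)))
```

```text
dot [ 617.2 -134.3] [ 616.5 -137.1]
60 T end [ 614.4 -134.7] mid [ 629.7 -134.5] S end [ 608. -134.] mid [ 636.5 -133.1] corner [ 666.9 -134.5]
66 T end [ 613. -134.] mid [ 628.2 -133.9] S end [ 611.  -135.4] mid [ 639.3 -134.5] corner [ 669.5 -135.9]
72 T end [ 611.6 -133.4] mid [ 626.7 -133.3] S end [ 613.9 -136.9] mid [ 642.1 -135.9] corner [ 672.1 -137.3]
post [ 448.6 -238.8] shadow R [ 458.7 -287.9] bar shadow R T [ 632.8 -183.9] [ 623.2 -182.5] S [ 625.7 -185.8] [ 642.4 -181.6]
dot [ 616.  -139.6] [ 615.3 -142.4]
60 T end [ 613.2 -140. ] mid [ 628.5 -140. ] S end [ 606.8 -139.3] mid [ 635.4 -138.6] corner [ 665.7 -140.3]
66 T end [ 611.8 -139.4] mid [ 627.  -139.4] S end [ 609.8 -140.8] mid [ 638.1 -140.1] corner [ 668.3 -141.8]
72 T end [ 610.4 -138.7] mid [ 625.5 -138.7] S end [ 612.7 -142.2] mid [ 640.9 -141.5] corner [ 670.9 -143.2]
post [ 446.5 -242.7] shadow R [ 456.2 -291.9] bar shadow R T [ 631.2 -189.4] [ 621.6 -188. ] S [ 624.1 -191.3] [ 640.8 -187.2]
```

The dot is under the bar within about 1 mm: the top crop shows the dot at (207,286) and the bar end at (219,262), and the pointer's shadow line runs through the dot. Letting go.

In the tool's units: -160 mm is -0.2, -130 mm is -0.1625.

{"api": "jog_arm", "payload": {
  "rows": [0, 0, 0, 0, 0, 0, 0.5, 0, 0, 0, 0, 0, 0, 0.5, 0, 0, 0, 0, 0, 0, 0.8, 0, 0, 0, 0, 0, 0, 0.8, 0, 0, 0, 0, 0, 0, 0.8, 0, 0, -0.0188, 0, 0, 0, 0.8, 0, 0, -0.0625, 0, 0, 0, 0.8, 0, 0, -0.1125, 0, 0, 0, 0.8, 0, 0, -0.1625, 0, 0, 0, 0.8, 0, 0, -0.2, 0, 0, 0, 0.8, 0, 0, -0.2, 0, 0, 0, 0.8, 0, 0, -0.2, 0, 0, 0, 0.8, 0, 0, -0.2, 0, 0, 0, 0.8]
}}

```text
t: 7.2
tool_pos: [460.7, -83.0, 214.0]
tcp_rot: [179.9, -0.1, -173.5]
wrist_force: [-0.1, 0.8, 0.0]
grip_width: 0.801
finger_force: 0.0
```

```bash
python3 go.py 614.4,288.6,200,178
```

```text
t 7.2 pos [460.7 -83.  214. ] rot [ 1.799e+02 -1.000e-01 -1.735e+02] F [-0.1  0.8  0. ] grip 0.801 0.0
614.4,288.6,200,178 [-195.1  351.6   14. ] [ 0.1 -0.1  8.5]
```

In the tool's units: 351.6 mm is 0.4395, 345 mm is 0.4313, 8.5 degrees is 0.1889.

{"api": "jog_arm", "payload": {
  "rows": [-0.0238, 0.0438, 0, 0, 0, 0.0222, 0.8, -0.0488, 0.0875, 0, 0, 0, 0.0444, 0.8, -0.0738, 0.1313, 0, 0, 0, 0.0667, 0.8, -0.0975, 0.175, 0, 0, 0, 0.0889, 0.8, -0.1225, 0.2188, 0, 0, 0, 0.1111, 0.8, -0.1463, 0.2625, 0, 0, 0, 0.1333, 0.8, -0.1713, 0.3063, 0, 0, 0, 0.1556, 0.8, -0.195, 0.35, 0, 0, 0, 0.1778, 0.8, -0.215, 0.3875, 0, 0, 0, 0.1889, 0.8, -0.23, 0.415, 0, 0, 0, 0.1889, 0.8, -0.24, 0.4313, 0.0063, 0, 0, 0.1889, 0.8, -0.2438, 0.4395, 0.0175, 0, 0, 0.1889, 0.8, -0.2438, 0.4395, 0.0175, 0, 0, 0.1889, 0.8, -0.2438, 0.4395, 0.0175, 0, 0, 0.1889, 0.8, -0.2438, 0.4395, 0.0175, 0, 0, 0.1889, 0.8, -0.2438, 0.4395, 0.0175, 0, 0, 0.1889, 0.8]
}}

```text
t: 8.8
tool_pos: [615.2, 287.4, 201.9]
tcp_rot: [180.0, 0.0, 178.0]
wrist_force: [0.4, -0.4, 0.2]
grip_width: 0.801
finger_force: 0.0
```

```bash
python3 go.py 614.4,288.6,80,178
```

```text
t 8.8 pos [615.2 287.4 201.9] rot [180.   0. 178.] F [ 0.4 -0.4  0.2] grip 0.801 0.0
614.4,288.6,80,178 [  0.9   1.2 121.9] [ 0.  0. -0.]
```

In the tool's units: 121 mm is 0.1513, 116 mm is 0.145.

{"api": "jog_arm", "payload": {
  "rows": [0.0006, 0.0013, 0.0375, 0, 0, 0, 0.8, 0.0006, 0.0013, 0.075, 0, 0, 0, 0.8, 0.0006, 0.0013, 0.1063, 0, 0, 0, 0.8, 0.0006, 0.0013, 0.1313, 0, 0, 0, 0.8, 0.0006, 0.0013, 0.145, 0, 0, 0, 0.8, 0.0006, 0.0013, 0.1513, 0, 0, 0, 0.8, 0.0006, 0.0013, 0.1513, 0, 0, 0, 0.8, 0.0006, 0.0013, 0.1513, 0, 0, 0, 0.8, 0.0006, 0.0013, 0.1513, 0, 0, 0, 0, 0.0006, 0.0013, 0.1513, 0, 0, 0, 0, 0.0006, 0.0013, 0.1513, 0, 0, 0, 0, 0.0006, 0.0013, 0.1513, 0, 0, 0, 0, 0.0006, 0.0013, 0.1513, 0, 0, 0, 0, 0.0006, 0.0013, 0.1513, 0, 0, 0, 0, 0.0006, 0.0013, 0.1513, 0, 0, 0, 0, 0.0006, 0.0013, 0.1513, 0, 0, 0, 0],
  "grip_n": 70
}}

```text
t: 10.4
tool_pos: [615.1, 289.6, 80.8]
tcp_rot: [180.0, 0.1, 178.1]
wrist_force: [-0.1, 2.0, 4.6]
grip_width: 0.152
finger_force: 69.2
```

Run:
```python
from h import *
snap("scene","pics/scene2.png");snap("top","pics/top2.png")
```

```bash
python3 go.py
```

```text
t 10.5 pos [615.1 289.6  80.8] rot [1.800e+02 1.000e-01 1.781e+02] F [-1.   1.   4.5] grip 0.156 69.3
```

In the tool's units: -130 mm is -0.1625, -125 mm is -0.1563.

{"api": "jog_arm", "payload": {
  "rows": [0, 0, -0.0063, 0, 0, 0, 0, 0, 0, -0.0188, 0, 0, 0, 0, 0, 0, -0.0375, 0, 0, 0, 0, 0, 0, -0.0625, 0, 0, 0, 0, 0, 0, -0.0875, 0, 0, 0, 0, 0, 0, -0.1125, 0, 0, 0, 0, 0, 0, -0.1375, 0, 0, 0, 0, 0, 0, -0.1563, 0, 0, 0, 0, 0, 0, -0.1625, 0, 0, 0, 0, 0, 0, -0.1625, 0, 0, 0, 0, 0, 0, -0.1625, 0, 0, 0, 0]
}}

```text
t: 11.6
tool_pos: [614.1, 288.9, 209.0]
tcp_rot: [-179.9, -0.1, 178.0]
wrist_force: [-0.9, 0.3, -4.2]
grip_width: 0.155
finger_force: 68.4
```

```bash
python3 go.py 549.2,-73.7,205,186.5
```

```text
t 11.6 pos [614.1 288.9 209. ] rot [-1.799e+02 -1.000e-01  1.780e+02] F [-0.9  0.3 -4.2] grip 0.155 68.4
549.2,-73.7,205,186.5 [  52.4 -364.6    4.4] [-0.  -0.1 -8.5]
```

In the tool's units: -364 mm is -0.455, -363 mm is -0.4538, -8.5 degrees is -0.1889.

{"api": "jog_arm", "payload": {
  "rows": [0.0025, -0.0163, 0, 0, 0, 0, 0, 0.0063, -0.0438, 0, 0, 0, -0.0222, 0, 0.0113, -0.0788, 0, 0, 0, -0.0444, 0, 0.0163, -0.1163, 0, 0, 0, -0.0667, 0, 0.0225, -0.1538, 0, 0, 0, -0.0889, 0, 0.0275, -0.1913, 0, 0, 0, -0.1111, 0, 0.0325, -0.2288, 0, 0, 0, -0.1333, 0, 0.0388, -0.2663, 0, 0, 0, -0.1556, 0, 0.0438, -0.3038, 0, 0, 0, -0.1778, 0, 0.0488, -0.3413, 0, 0, 0, -0.1889, 0, 0.0538, -0.3788, 0, 0, 0, -0.1889, 0, 0.0588, -0.41, 0, 0, 0, -0.1889, 0, 0.0625, -0.4338, 0, 0, 0, -0.1889, 0, 0.0638, -0.4475, 0, 0, 0, -0.1889, 0, 0.065, -0.4538, 0, 0, 0, -0.1889, 0, 0.065, -0.455, 0, 0, 0, -0.1889, 0, 0.065, -0.455, 0, 0, 0, -0.1889, 0, 0.065, -0.455, 0, 0, 0, -0.1889, 0, 0.065, -0.455, 0, 0, 0, -0.1889, 0, 0.065, -0.455, 0, 0, 0, -0.1889, 0]
}}

```text
t: 13.6
tool_pos: [550.5, -72.3, 210.3]
tcp_rot: [180.0, 0.0, -173.4]
wrist_force: [-0.3, 0.3, -5.1]
grip_width: 0.146
finger_force: 68.6
```

```bash
python3 go.py 549.2,-73.7,205,186.5;  python3 - <<'E'
from h import *
snap("scene","pics/scene3.png");snap("top","pics/top3.png")
crop("pics/scene3.png","pics/e1.png",170,150,80,100,5)
crop("pics/top3.png","pics/e2.png",250,140,80,100,5)
cv2.imwrite("pics/e.png",np.hstack([cv2.imread("pics/e1.png"),cv2.imread("pics/e2.png")]))
E
```

```text
t 13.6 pos [550.5 -72.3 210.3] rot [ 180.     0.  -173.4] F [-0.3  0.3 -5.1] grip 0.146 68.6
549.2,-73.7,205,186.5 [ 1.4 -1.3  5.3] [0.  0.  0.1]
```

View pics/e.png

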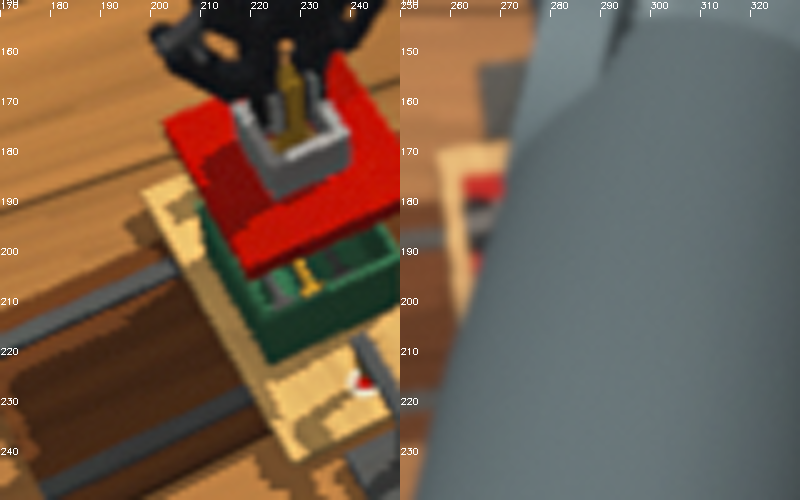

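The lids hang level over the tin, parallel to it, and the dot is still at the bar (scene 243,226). Correcting by about 1 mm and lowering.

In the tool's units: 44 mm is 0.055, 42 mm is 0.0525.

{"api": "jog_arm", "payload": {
  "rows": [0.0006, -0.0006, 0.01, 0, 0, 0, 0, 0.0006, -0.0006, 0.0225, 0, 0, 0, 0, 0.0006, -0.0006, 0.035, 0, 0, 0, 0, 0.0006, -0.0006, 0.045, 0, 0, 0, 0, 0.0006, -0.0006, 0.0525, 0, 0, 0, 0, 0.0006, -0.0006, 0.055, 0, 0, 0, 0, 0.0006, -0.0006, 0.055, 0, 0, 0, 0, 0.0006, -0.0006, 0.055, 0, 0, 0, 0, 0.0006, -0.0006, 0.055, 0, 0, 0, 0, 0.0006, -0.0006, 0.055, 0, 0, 0, 0, 0.0006, -0.0006, 0.055, 0, 0, 0, 0]
}}

```text
t: 14.8
tool_pos: [550.1, -73.4, 166.6]
tcp_rot: [-180.0, 0.0, -173.5]
wrist_force: [-0.5, -0.2, -5.3]
grip_width: 0.148
finger_force: 68.5
```

```bash
python3 go.py 549.2,-73.7,141.5,186.5
```

```text
t 14.8 pos [550.1 -73.4 166.6] rot [-180.     0.  -173.5] F [-0.5 -0.2 -5.3] grip 0.148 68.5
549.2,-73.7,141.5,186.5 [ 1.  -0.2 25.1] [-0.  0.  0.]
```

In the tool's units: 17 mm is 0.0213, 15 mm is 0.0188.

{"api": "jog_arm", "payload": {
  "rows": [0.0008, 0, 0.005, 0, 0, 0, 0, 0.0008, 0, 0.01, 0, 0, 0, 0, 0.0008, 0, 0.0138, 0, 0, 0, 0, 0.0008, 0, 0.0163, 0, 0, 0, 0, 0.0008, 0, 0.0188, 0, 0, 0, 0, 0.0008, 0, 0.0213, 0, 0, 0, 0, 0.0008, 0, 0.0213, 0, 0, 0, 0, 0.0008, 0, 0.0213, 0, 0, 0, 0]
}}

```text
t: 15.6
tool_pos: [549.3, -73.4, 149.3]
tcp_rot: [180.0, 0.0, -173.5]
wrist_force: [0.7, 0.1, -4.7]
grip_width: 0.147
finger_force: 68.5
```

```bash
python3 go.py 549.2,-73.7,141.5,186.5
```

```text
t 15.6 pos [549.3 -73.4 149.3] rot [ 180.     0.  -173.5] F [ 0.7  0.1 -4.7] grip 0.147 68.5
549.2,-73.7,141.5,186.5 [ 0.2 -0.3  7.8] [0. 0. 0.]
```

The plug is 6.5 mm into the mouth with no side force. Lowering the rest.

In the tool's units: 8.5 mm is 0.0106, 8 mm is 0.01.

{"api": "jog_arm", "payload": {
  "rows": [0, 0, 0.0025, 0, 0, 0, 0, 0, 0, 0.005, 0, 0, 0, 0, 0, 0, 0.0075, 0, 0, 0, 0, 0, 0, 0.0088, 0, 0, 0, 0, 0, 0, 0.01, 0, 0, 0, 0, 0, 0, 0.0106, 0, 0, 0, 0, 0, 0, 0.0106, 0, 0, 0, 0, 0, 0, 0.0106, 0, 0, 0, 0]
}}

```text
t: 16.4
tool_pos: [549.1, -73.4, 141.8]
tcp_rot: [-180.0, 0.0, -173.5]
wrist_force: [-4.5, 1.6, 6.1]
grip_width: 0.15
finger_force: 69.9
```

```bash
python3 go.py
```

```text
t 16.4 pos [549.1 -73.4 141.8] rot [-180.     0.  -173.5] F [-4.5  1.6  6.1] grip 0.15 69.9
```

{"api": "jog_arm", "payload": {
  "rows": [0, 0, 0, 0, 0, 0, 0.3, 0, 0, 0, 0, 0, 0, 0.6, 0, 0, 0, 0, 0, 0, 1, 0, 0, 0, 0, 0, 0, 1, 0, 0, 0, 0, 0, 0, 1, 0, 0, 0, 0, 0, 0, 1, 0, 0, 0, 0, 0, 0, 1, 0, 0, 0, 0, 0, 0, 1],
  "grip_n": 40
}}

```text
t: 17.2
tool_pos: [549.3, -73.4, 140.8]
tcp_rot: [180.0, 0.0, -173.5]
wrist_force: [-0.6, 0.6, 0.3]
grip_width: 1.001
finger_force: 0.0
```

```bash
python3 go.py 549.2,-73.5,108,186.5;python3 - <<'E'
from h import *
snap("scene","pics/scene4.png")
crop("pics/scene4.png","pics/f.png",170,150,100,100,6)
E
```

```text
t 17.2 pos [549.3 -73.4 140.8] rot [ 180.     0.  -173.5] F [-0.6  0.6  0.3] grip 1.001 0.0
549.2,-73.5,108,186.5 [ 0.1 -0.1 32.8] [0. 0. 0.]
```

View pics/f.png

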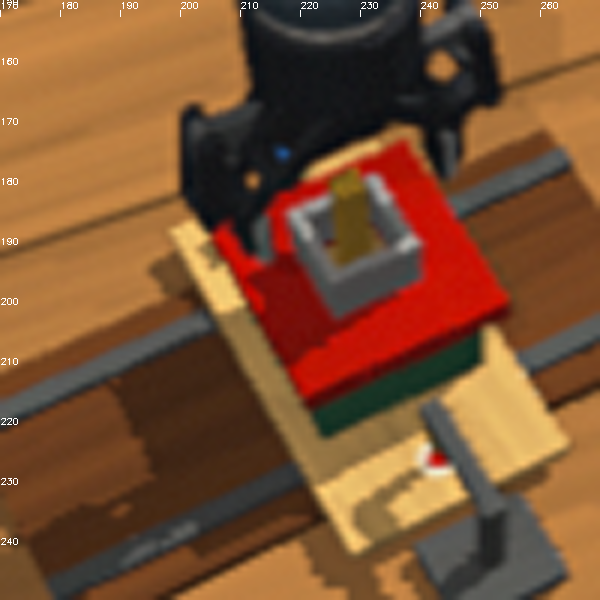

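The lids are seated level, the stem is free, and the dot is still at the bar (scene 242.5,226.7). Descending to grip the collar.

In the tool's units: 32 mm is 0.04, 28 mm is 0.035.

{"api": "jog_arm", "payload": {
  "rows": [0, 0, 0.0075, 0, 0, 0, 1, 0, 0, 0.0175, 0, 0, 0, 1, 0, 0, 0.0275, 0, 0, 0, 1, 0, 0, 0.035, 0, 0, 0, 1, 0, 0, 0.04, 0, 0, 0, 1, 0, 0, 0.04, 0, 0, 0, 1, 0, 0, 0.04, 0, 0, 0, 1, 0, 0, 0.04, 0, 0, 0, 0, 0, 0, 0.04, 0, 0, 0, 0, 0, 0, 0.04, 0, 0, 0, 0, 0, 0, 0.04, 0, 0, 0, 0, 0, 0, 0.04, 0, 0, 0, 0, 0, 0, 0.04, 0, 0, 0, 0, 0, 0, 0.04, 0, 0, 0, 0],
  "grip_n": 40
}}

```text
t: 18.65
tool_pos: [549.7, -73.5, 109.3]
tcp_rot: [-180.0, 0.1, -173.4]
wrist_force: [-0.2, 0.8, 4.9]
grip_width: 0.533
finger_force: 42.6
```

```bash
python3 go.py
```

```text
t 18.6 pos [549.7 -73.5 109.3] rot [-1.800e+02  1.000e-01 -1.734e+02] F [-0.2  0.8  4.9] grip 0.533 42.6
```

In the tool's units: -16 mm is -0.02, -14 mm is -0.0175.

{"api": "jog_arm", "payload": {
  "rows": [0, 0, -0.0013, 0, 0, 0, 0, 0, 0, -0.0038, 0, 0, 0, 0, 0, 0, -0.0075, 0, 0, 0, 0, 0, 0, -0.0125, 0, 0, 0, 0, 0, 0, -0.0175, 0, 0, 0, 0, 0, 0, -0.02, 0, 0, 0, 0, 0, 0, -0.02, 0, 0, 0, 0],
  "grip_n": 60
}}

```text
t: 19.35
tool_pos: [549.7, -73.5, 125.3]
tcp_rot: [-180.0, 0.1, -173.5]
wrist_force: [-0.5, 0.2, -1.3]
grip_width: 0.528
finger_force: 61.3
```

```bash
python3 go.py
```

```text
t 19.4 pos [549.7 -73.5 125.3] rot [-1.800e+02  1.000e-01 -1.735e+02] F [-0.5  0.2 -1.3] grip 0.528 61.3
```

In the tool's units: -96 mm is -0.12, -93 mm is -0.1163.

{"api": "jog_arm", "payload": {
  "rows": [0, 0, -0.0063, 0, 0, 0, 0, 0, 0, -0.015, 0, 0, 0, 0, 0, 0, -0.025, 0, 0, 0, 0, 0, 0, -0.0375, 0, 0, 0, 0, 0, 0, -0.05, 0, 0, 0, 0, 0, 0, -0.0625, 0, 0, 0, 0, 0, 0, -0.075, 0, 0, 0, 0, 0, 0, -0.0875, 0, 0, 0, 0, 0, 0, -0.1, 0, 0, 0, 0, 0, 0, -0.11, 0, 0, 0, 0, 0, 0, -0.1163, 0, 0, 0, 0, 0, 0, -0.12, 0, 0, 0, 0, 0, 0, -0.12, 0, 0, 0, 0, 0, 0, -0.12, 0, 0, 0, 0, 0, 0, -0.12, 0, 0, 0, 0, 0, 0, -0.12, 0, 0, 0, 0, 0, 0, -0.12, 0, 0, 0, 0, 0, 0, -0.12, 0, 0, 0, 0, 0, 0, -0.12, 0, 0, 0, 0, 0, 0, -0.12, 0, 0, 0, 0]
}}

```text
t: 21.35
tool_pos: [549.3, -73.4, 220.8]
tcp_rot: [180.0, 0.0, -173.5]
wrist_force: [-0.1, 0.1, -2.4]
grip_width: 0.525
finger_force: 61.4
```

```bash
python3 go.py;python3 - <<'E'
from h import *
snap("scene","pics/scene5.png")
crop("pics/scene5.png","pics/g.png",170,130,100,120,5)
E
```

```text
t 21.4 pos [549.3 -73.4 220.8] rot [ 180.     0.  -173.5] F [-0.1  0.1 -2.4] grip 0.525 61.4
```

View pics/g.png

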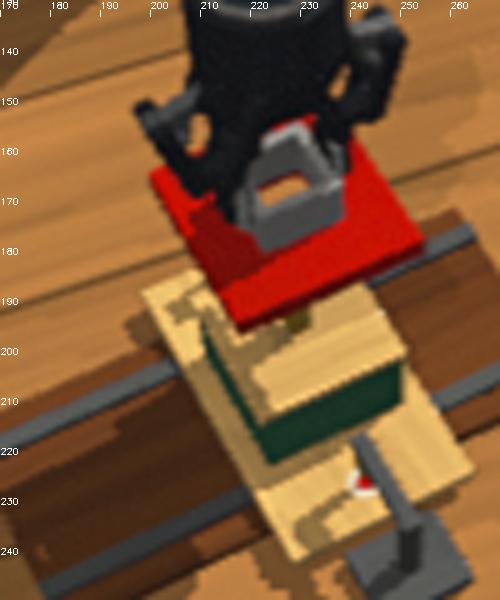

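The outer lid is held level and clear of the stem, which shows below it at (298,322). The inner lid is seated and the dot is still at the bar at (363,483). Handing in.

```bash
python3 -c "
from station import ctrl, viewer, telemetry; print(ctrl.hand_in())"
```

```text
the job is handed in; nothing more can be done
None
```

I handed the job in at about 21 s: in the last picture the dot was still under the pointer's bar, the inner lid was seated, and the outer lid was held level about 111 mm above its seated position. The pointer's tip was hidden from both cameras, so I placed the dot, to within about 1 mm, from the bracket arm and the pointer's shadow. The judge's verdict wasn't shown.

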